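# Square a freshly lettered tile against the fence and side stop of the lettering board

## Task

The lettering on the white tile is still wet, so do not touch the tile with the gripper: take the push stick out of its block and, with the stick, gently slide the tile over the board until it is pressed home in the corner, its long edge flush along the metal back fence and its short edge touching the metal side stop. The glazed edges chip easily, so never press hard. Then stand the stick back in its block, leaving the tile squared in the corner and the other things where they are.

Things in the scene. Friction and masses are not known exactly. Their poses are not given: they have to be found in the camera images.
- board: Fixed lettering board on the table: waxed pale wooden base 260 mm (its x) by 340 mm (its y), 12 mm thick. Origin: centre of its underside, so its top is 12 mm above it; z up. It can be turned some 20 degrees either way. The back fence is screwed on its top along the +x side, the side stop is clamped on its top at the +y side, square to the fence. The -x and -y sides are open, without any rim.
- back_fence: Aluminium bar fixed on the board along the board's y, 320 mm long, 20 mm wide, 12 mm high. Origin: centre of its underside, on the board's top. Its working face looks to the board's -x, 10 mm from the origin.
- fence_mark (a point): Point on the board's top in the plane of the back fence's working face, (100, 105, 12) mm in the board's frame; axes as the board's. The side stop's face stands 0 to 30 mm to the -y side of it. The tile's place lies at negative x and y of it.
- stop_screws (a point): Point midway between the two brass thumbscrews that clamp the side stop (side_stop_c0), (42, 133, 12) mm in the board's frame. The stop is an aluminium bar 106 mm long along the board's x, 20 mm wide, 12 mm high; it does not give. Its working face looks to the board's -y. It is set anew for each job: the face is 28 to 58 mm to the -y side of this point, not measured, only to be seen or felt.
- tile: Loose white glazed tile, blue border, 100 (its x) by 150 (its y) by 10 mm, 0.2 to 0.45 kg, flat on the board, 5 to 55 mm short of the back fence (at its +x) and 10 to 85 mm short of the side stop (at its +y), up to 10 degrees out of square. Origin: centre of its underside. Slides freely at 0.5 to 2 N, turns flush on a fence at up to 4 N. Chips above 12 N on fence, stop or stick; 4 to 7 N seats it.
- tile_corner (a point): Lower corner of the tile that belongs in the corner of fence and stop: (50 mm, 75 mm, 0) in the tile's frame.
- tile_far_right (a point): Other end of the tile's long edge that belongs on the back fence: (50 mm, -75 mm, 0) in the tile's frame.
- tile_side_mid (a point): Middle of the lower edge of the tile's short side that belongs on the side stop: (0, 75 mm, 0) in the tile's frame.
- tool_block: Fixed dark wooden block 80 x 80 mm, 34 mm high, with one square hole 23 mm wide and 28 mm deep in the middle of its top. Origin: centre of its underside. It may stand to the left or to the right of the board.
- block_hole (a point): Centre of the floor of the block's hole, 6 mm above the table and 28 mm below the block's top.
- stick: Push stick, 98 mm long, 60 g, standing upright in the hole of the tool block. Origin: centre of its flat foot, z up along the stick. Round foot 18 mm in diameter with a red felt sleeve up to 14 mm, round up to 30 mm, then a square wooden shank 18 x 18 mm from 30 to 85 mm (its faces look along the stick's x and y), then a small brass cap. Its round foot is what pushes the tile.
- stick_grip (a point): Point on the stick's axis 60 mm above its foot: the place to hold it, 32 mm above the top of the block.
- ink_jar: Bystander: loose amber ink jar with black cap, 52 mm wide, 62 mm high. Origin: centre of its underside.
- plaques: Bystander: loose stack of wooden plaques 90 x 130 mm, 24 mm high. Origin: centre of its underside.
- brush_pot: Bystander: loose brass pot, 76 mm wide, 90 mm high, with brushes reaching 200 mm. Origin: centre of its underside.
Things that resemble listed ones, but are neither listed nor needed, are in the scene too. What is meant by the tool_block is not turquoise, and is the larger of those in its own colour.

How it is judged:
On the way, in this order (a step that is already met when the one before it is completed fails the run):
1. the stick is lifted out of its block (distance between stick and block_hole above 0.05 m), for 0.2 s.
2. the stick presses the tile home: both ends of its long edge within 1.5 mm of the back fence, its short edge within 1.5 mm of the side stop (half width 10 mm), over 1 N on either (x of each of tile_corner, tile_far_right in the frame of fence_mark above -0.0015 m and y of side_stop_c0 in the frame of tile_side_mid below 0.0115 m and z of tile in the frame of fence_mark below 0.003 m and angle between tile's own z axis and vertical below 0.03 rad and (contact force between tile and back_fence above 1 N or contact force between tile and side_stop_c0 above 1 N) and contact force between tile and stick above 0.5 N), for 0.1 s.
At the end, for the whole second after the job is handed in: The tile lies flat on the board, at rest, with both ends of its long edge within 1.5 mm of the back fence and the middle of its short edge within 1.5 mm of the side stop; the stick stands in its block, its foot on the floor of the hole (within 6 mm), released and at rest (x of each of tile_corner, tile_far_right in the frame of fence_mark above -0.0015 m and y of side_stop_c0 in the frame of tile_side_mid below 0.0115 m and z of tile in the frame of fence_mark below 0.003 m and angle between tile's own z axis and vertical below 0.03 rad and linear speed of tile below 0.01 m/s and horizontal distance between stick and block_hole below 0.007 m and z of stick in the frame of block_hole below 0.006 m and angle between stick's own z axis and vertical below 0.25 rad and linear speed of stick below 0.02 m/s); the robot touches nothing.
It fails at once if the tile is touched by the gripper or arm (contact force between tile and the fingers above 0.2 N or contact force between tile and the arm above 0.2 N).
It fails at once if the tile is pressed on the fence or the stop with more than 12 N (contact force between tile and back_fence above 12 N or contact force between tile and side_stop_c0 above 12 N).
It fails at once if the stick presses the tile with more than 12 N (contact force between tile and stick above 12 N).
It fails at once if the tile is tipped by more than 0.1 rad (angle between tile's own z axis and vertical above 0.1 rad).
It fails at once if a bystander is moved by more than 15 mm (distance of any of ink_jar, plaques, brush_pot from where it was at the start of the episode above 0.015 m).
It also fails if it takes over 72 s, if anything falls off the work surface, if the arm or the gripper's body presses on something with over 40 N, if the wrist force passes 120 N, or if a joint passes its speed limit or range.

## Robot

A 6-joint arm with a two-finger parallel gripper is mounted at the origin on the work surface. World frame = base frame: x ahead of the robot, y to its left, z up, the work surface at z = 0. Lengths are in m, angles in rad, forces in N, time in s.
With the tool pointing down it reaches from about 0.4 to 0.825 m from the base axis. Payload 7 kg.
Tool frame: the origin (TCP) lies midway between the tips of the shut fingers; the grasp point (between the pads) lies hold_point_z behind it (hold_point_z is the distance from the TCP to the grasp point, in m); z points along the fingers, y is the line along which they close (so a half turn about z gives the same grasp; the last joint's range is limited). The gripper opens to 88 mm and grips with 3 to 60 N. Pads are 19 mm wide; open, the fingers measure 130 mm over their backs; the gripper's body (78 mm by 193 mm) begins 47 mm behind the grasp point.
Start: joints at [-0.829, 0.359, 0.012, 0, -1.224, -0.288], TCP at [0.296, -0.607, 0.227] pointing down, gripper open.
Joint ranges: [-3.07, 3.07], [-1.43, 2.12], [-1.02, 1.25], [-3.03, 1.67], [-3.05, -0], [-3.03, 3.03]. Speed limits (rad/s): [2.39, 2.39, 3.01, 3.14, 3.14, 3.14].

## Interface

Orientations are given as [roll, pitch, yaw] about the fixed x, y, z axes, in that order (R = Rz(yaw) Ry(pitch) Rx(roll)).
In Python, from station import * gives the robot as it stands.
- The arm moves only by the tool apply_moves, never from a script. Its argument "steps" is a list of rows, each an object with "translation": the shift along the world's x, y, z scaled (see below), a list of three; "rotation": the turn, a rotation vector about the world's x, y, z scaled (see below), a list of three. A call has exactly 10 rows; each row is the pose to reach, as a shift and turn from the pose commanded when the call began; what a row does not reach only later rows make up. The controller multiplies each number of a shift by 250 mm and each number of a turn by 30 degrees. A row lasts 1/12 s, in which the tool goes at most 41.7 mm and 7.16 degrees, less where a joint would pass 70% of its speed; a pose out of reach is approached as far as the arm can. A call with a number of a shift or a turn outside -1 to 1 is refused whole. A call with a gripper value outside its range is refused whole. "jaw" is the closure, from -1 (fully open) to 1 (shut), so that 0 is half open, set as the call begins (left out, the last holds). The fingers move at their own pace and stop on an object; "newtons" is the grip in N (left out, the last holds). Time passes only in rows, so rows that repeat a pose let the fingers close, or fill a call up. It gives the time, the measured TCP pose, the force, the opening and the grip force at its end, in the units of the state.
- get_state(): the state, without advancing time (a new reading comes with each control period).
- grab_frame(name): name is "scene" or "top" or "wrist"; returns the picture (420x560x3 uint8, blue, green, red); there is no depth.
- camera_model(name): a dict with "fx", "fy", "cx", "cy" (pixels), "k1" (the pictures are not rectified: a ray, as slopes to the right and down, at radius r is drawn at 1 + k1 r^2 times it, then the intrinsics apply), "xyz" and "rotation" of the camera in the world. Camera axes: x right, y down, z forward; pixel columns grow to the right and rows downward; lengths in m; the calibration is good to about 2 mm. A picture is of the moment at which its call begins: read the wrist's pose just before it. camera_model takes no time and is no camera call; for the wrist camera it gives the pose at the moment of the call.
- job_done(): hands the job in; it is judged then, once.
The state is a dict: "t": time; "q": joint angles; "qd": joint speeds; "joint_efforts": joint torques, N m; "eef_pos": TCP position; "ee_rot": TCP orientation; "force": force on the tool from outside, world axes, zero at the start; "moment": the same for the moment, N m; "width": finger opening in m; "gripper_force": force on a finger pad.
Only numpy, scipy, OpenCV 4.12 (cv2) and the standard library are available. Lean on these libraries where they do the work, as an engineer would, in place of code of your own. Each camera call takes 0.05 s, during which the arm holds its last target. There are 200 camera calls.

## Working session

There is one attempt and no reset: what is moved stays moved. The work goes in short steps, Python scripts to look and compute and a tool call to move; the robot and the scene stay as the last step left them, time stands still between calls to the robot, and variables do not carry over. Pictures are saved under pics/ and viewed, at most 10 in all, crops included, and the job is handed in when it is done.

Besides the shell and the picture viewer there is one more tool, called after "Request:" in YAML: its name, and indented under it one key for each argument. apply_moves: Moves the arm, as the interface text tells. Shifts and turns lie within -1 to 1; 1 stands for 250 mm of shift or 30 degrees of turn. Its arguments: {"type":"object","properties":{"steps":{"type":"array"},"jaw":{"type":"number"},"newtons":{"type":"number"}},"required":["steps"]}

```bash
mkdir -p pics; ls; python3 - <<'E'
from station import *
import cv2
s=get_state();print(s)
for n in("top","scene"):
    cv2.imwrite(f"pics/{n}0.png",cv2.resize(grab_frame(n),(800,600),interpolation=cv2.INTER_CUBIC)); print(n,camera_model(n))
E
```

```text
pics
{'t': 0.0, 'q': array([-8.28915259e-01,  3.59395239e-01,  1.10319551e-02, -3.34799421e-04,
       -1.22408368e+00, -2.88120493e-01]), 'qd': array([-1.82895892e-03,  3.53851908e-04, -8.64105486e-04, -1.10288584e-04,
       -9.28163618e-05,  2.05939811e-04]), 'joint_efforts': array([-5.40043675e-04, -5.82720387e+01,  2.93068027e+01,  6.99712694e+00,
        7.16385766e-03, -1.48129961e-04]), 'eef_pos': array([ 0.29564886, -0.60625665,  0.22560834]), 'ee_rot': array([ 3.13992062e+00, -1.67318393e-04, -2.68794597e+00]), 'force': array([ 0.60878806,  0.28064418, -0.09525266]), 'moment': array([0.02492332, 0.0250568 , 0.00559468]), 'gripper_force': 0.0, 'width': 0.08766234881204234}
top {'fx': 382.5899779482579, 'fy': 382.5899779482579, 'cx': 286.5389821224209, 'cy': 204.13557574484136, 'k1': -0.09886760742591755, 'xyz': array([0.38292879, 0.04299338, 0.9682787 ]), 'rotation': array([-3.03488543,  0.00407238, -1.57905613])}
scene {'fx': 498.12747644856614, 'fy': 498.12747644856614, 'cx': 288.1892321595654, 'cy': 204.36701369825775, 'k1': -0.0963792282162146, 'xyz': array([1.00097842, 0.85599977, 0.72268518]), 'rotation': array([-2.15978004, -0.00775329,  2.58715986])}
```

View pics/top0.png

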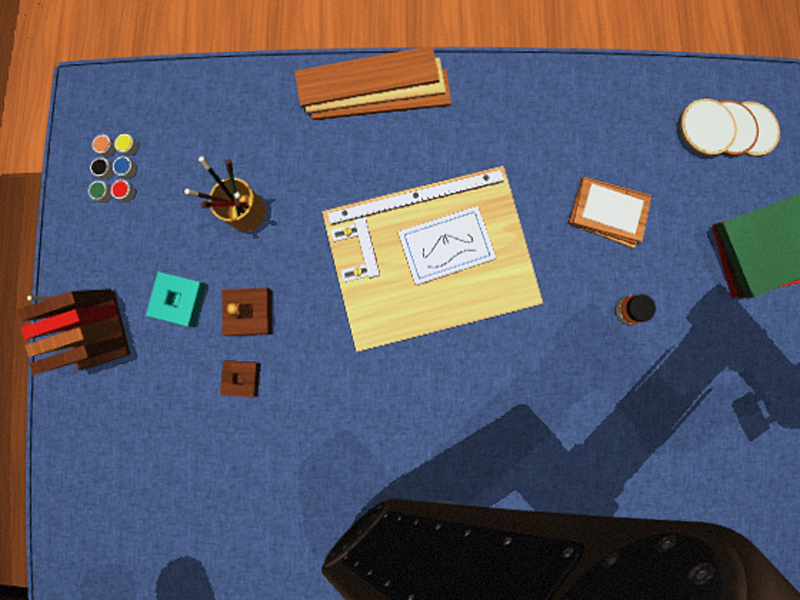

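View pics/scene0.png

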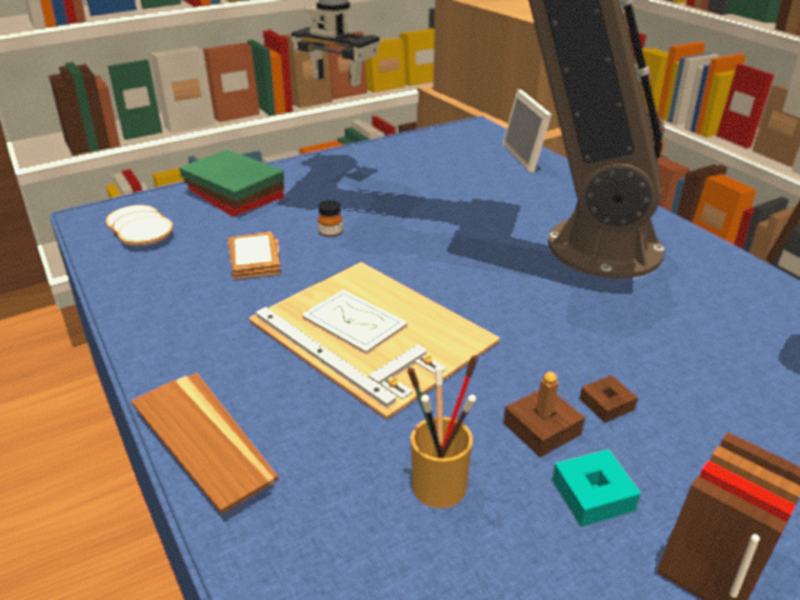

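The top view shows the board corners (800x600 px) at about (323,211), (504,167), (542,303) and (357,351). The tile is at (400,233), (482,208), (495,260) and (417,284). The stick stands in the larger brown block near (246,312), with its cap at (233,309). The brush pot is at (237,205) and the ink jar at (640,308).

```bash
cat > h.py <<'E'
from station import *
import numpy as np, cv2
from scipy.spatial.transform import Rotation as R
from scipy.optimize import least_squares
def ray(c,px):
    K=np.array([[c["fx"],0,c["cx"]],[0,c["fy"],c["cy"]],[0,0,1.]])
    # one-term radial model
    p=cv2.undistortPointsIter(np.array(px,float).reshape(-1,1,2),K,np.array([c["k1"],0,0,0.]),None,None,(3,50,1e-12)).reshape(-1,2)
    r=c["rotation"]; M=R.from_euler('xyz',r).as_matrix() if np.size(r)==3 else np.array(r)
    return np.c_[p,np.ones(len(p))]@M.T
def at(c,px,z):
    d=ray(c,px); o=np.array(c["xyz"]); return o+d*((z-o[2])/d[:,2])[:,None]
def proj(c,P):
    M=R.from_euler('xyz',c["rotation"]).as_matrix(); q=(np.atleast_2d(P)-c["xyz"])@M
    u=q[:,:2]/q[:,2:]; u=u*(1+c["k1"]*(u**2).sum(1,keepdims=True)); return u*[c["fx"],c["fy"]]+[c["cx"],c["cy"]]
E
python3 - <<'E'
from h import *
c=camera_model("top");k=560/800
def m(n,px,z):
    P=at(c,np.array(px)*k,z); print(n,P[:,:2].round(4).tolist(), 'sides',[round(float(np.linalg.norm(P[i]-P[(i+1)%len(P)])),4) for i in range(len(P))],'mean',P.mean(0).round(4))
    return P
m('board',[(323,211),(504,167),(542,303),(357,351)],.012)
m('tile',[(400,233),(482,208),(495,260),(417,284)],.022)
m('block',[(222,290),(271,289),(272,334),(222,335)],.034)
m('cap',[(233,309)],.104)
m('jar',[(641,307)],.062)
m('pot',[(235,192)],.09)
E
```

```text
board [[0.6325, 0.2], [0.7117, -0.1279], [0.4632, -0.1879], [0.3821, 0.1382]] sides [0.3374, 0.2557, 0.336, 0.258] mean [0.5474 0.0056 0.012 ]
tile [[0.5884, 0.0616], [0.6326, -0.0843], [0.5389, -0.1049], [0.4976, 0.0325]] sides [0.1525, 0.096, 0.1435, 0.0954] mean [ 0.5644 -0.0237  0.022 ]
block [[0.4887, 0.3725], [0.4897, 0.2857], [0.4118, 0.2826], [0.4104, 0.3704]] sides [0.0868, 0.0779, 0.0878, 0.0783] mean [0.4502 0.3278 0.034 ]
cap [[0.45, 0.3288]] sides [0.0] mean [0.45   0.3288 0.104 ]
jar [[0.4505, -0.3456]] sides [0.0] mean [ 0.4505 -0.3456  0.062 ]
pot [[0.6473, 0.3362]] sides [0.0] mean [0.6473 0.3362 0.09  ]
```

```bash
python3 - <<'E'
from h import *
import station
print([n for n in dir(station) if not n.startswith('_')])
print(getattr(station,'hold_point_z',None))
c=camera_model("wrist");s=get_state();print(c)
T=R.from_euler('xyz',s['ee_rot']); print('cam in tool',T.inv().apply(c['xyz']-s['eef_pos']),T.inv().apply(R.from_euler('xyz',c['rotation']).as_matrix()[:,2]))
E
```

```text
['Unreachable', 'camera_model', 'get_state', 'grab_frame', 'hold_point_z', 'job_done']
0.0188
{'fx': 343.00113350102106, 'fy': 343.00113350102106, 'cx': 282.29846945056397, 'cy': 206.5549602851194, 'k1': -0.07301293156652723, 'xyz': array([ 0.22427576, -0.64216496,  0.38398721]), 'rotation': array([ 2.84182138e+00, -6.42985116e-04,  2.02341308e+00])}
cam in tool [ 0.07996254 -0.00069411 -0.15825333] [-0.29541917 -0.00114893  0.95536705]
```

Request:
apply_moves:
  steps:
    - {"translation":[0.06,0.1,0.02],"rotation":[0,0,-0.08]}
    - {"translation":[0.12,0.22,0.04],"rotation":[0,0,-0.16]}
    - {"translation":[0.18,0.36,0.06],"rotation":[0,0,-0.24]}
    - {"translation":[0.24,0.5,0.08],"rotation":[0,0,-0.32]}
    - {"translation":[0.3,0.62,0.1],"rotation":[0,0,-0.4]}
    - {"translation":[0.36,0.74,0.1],"rotation":[0,0,-0.48]}
    - {"translation":[0.42,0.86,0.1],"rotation":[0,0,-0.56]}
    - {"translation":[0.46,0.96,0.1],"rotation":[0,0,-0.64]}
    - {"translation":[0.48,1,0.1],"rotation":[0,0,-0.72]}
    - {"translation":[0.5,1,0.1],"rotation":[0,0,-0.8]}

```text
t: 0.93
eef_pos: [0.4213, -0.3543, 0.2517]
ee_rot: [3.141, 0.0, -3.106]
force: [0.9, -0.6, 0.2]
width: 0.0877
gripper_force: 0.0
```

Request:
apply_moves:
  steps:
    - {"translation":[0.06,0.12,0],"rotation":[0,0,-0.02]}
    - {"translation":[0.12,0.24,0],"rotation":[0,0,-0.04]}
    - {"translation":[0.18,0.38,0],"rotation":[0,0,-0.06]}
    - {"translation":[0.22,0.52,0],"rotation":[0,0,-0.06]}
    - {"translation":[0.26,0.66,0],"rotation":[0,0,-0.06]}
    - {"translation":[0.3,0.8,0],"rotation":[0,0,-0.06]}
    - {"translation":[0.32,0.92,0],"rotation":[0,0,-0.06]}
    - {"translation":[0.32,1,0],"rotation":[0,0,-0.06]}
    - {"translation":[0.32,1,0],"rotation":[0,0,-0.06]}
    - {"translation":[0.32,1,0],"rotation":[0,0,-0.06]}

```text
t: 1.77
eef_pos: [0.5008, -0.1056, 0.2514]
ee_rot: [3.142, -0.0, -3.136]
force: [-0.2, 0.1, 0.6]
width: 0.0875
gripper_force: 0.0
```

Request:
apply_moves:
  steps:
    - {"translation":[0,0.12,0],"rotation":[0,0,0]}
    - {"translation":[0,0.24,0],"rotation":[0,0,0]}
    - {"translation":[0,0.36,0],"rotation":[0,0,0]}
    - {"translation":[0,0.46,0],"rotation":[0,0,0]}
    - {"translation":[0,0.54,0],"rotation":[0,0,0]}
    - {"translation":[0,0.58,0],"rotation":[0,0,0]}
    - {"translation":[0,0.6,0],"rotation":[0,0,0]}
    - {"translation":[0,0.6,0],"rotation":[0,0,0]}
    - {"translation":[0,0.6,0],"rotation":[0,0,0]}
    - {"translation":[0,0.6,0],"rotation":[0,0,0]}

```text
t: 2.6
eef_pos: [0.5008, 0.0423, 0.2515]
ee_rot: [-3.141, -0.0, -3.139]
force: [0.5, -0.0, 0.6]
width: 0.0876
gripper_force: 0.0
```

```bash
python3 - <<'E'
from h import *
import pickle
c=camera_model("wrist");f=grab_frame("wrist");pickle.dump((c,f),open('w1.pkl','wb'));print(get_state()['eef_pos'])
cv2.imwrite("pics/w1.png",cv2.resize(f,(800,600),interpolation=cv2.INTER_CUBIC))
E
```

```text
[0.50085003 0.04234292 0.2515206 ]
```

View pics/w1.png

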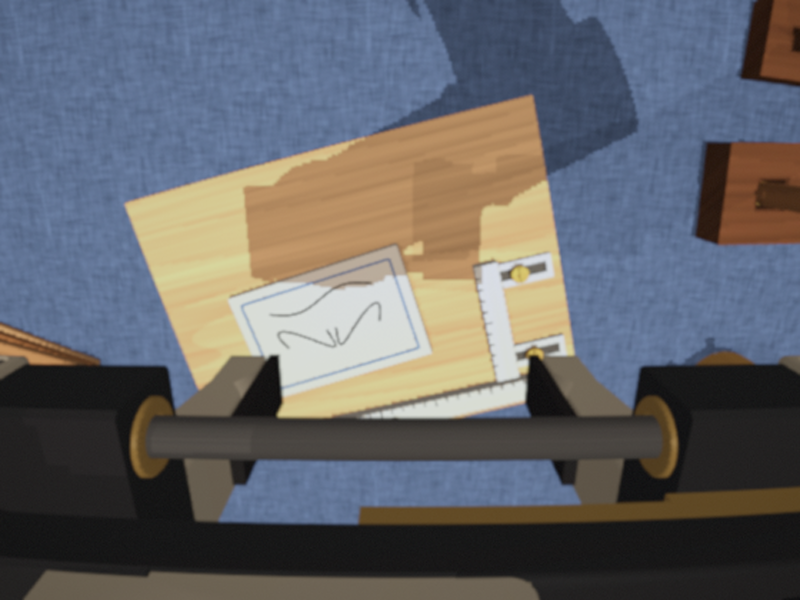

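The wrist view, where image up is −x and right is +y, shows three tile corners at (229,297), (398,245) and (431,353). The stop's face edge runs from (474,265) to (497,382), the board's −x corners are at (126,204) and (532,96), and the fence edge is near (340,417)–(497,382).

```bash
python3 - <<'E'
from h import *
import pickle
c,f=pickle.load(open('w1.pkl','rb'));k=.7
g=lambda px,z:at(c,np.array(px,float)*k,z)[:,:2]
def ang(a,b): d=b-a; return np.degrees(np.arctan2(d[1],d[0]))
b=g([(126,204),(532,96),(198,392),(573,340)],.012);print('board',b.round(4).tolist(),np.linalg.norm(b[1]-b[0]),'yaw',ang(b[0],b[1])-90,ang(b[1],b[3]))
t=g([(229,297),(398,245),(431,353)],.022);print('tile',t.round(4).tolist(),np.linalg.norm(t[1]-t[0]),np.linalg.norm(t[1]-t[2]),'yaw',ang(t[0],t[1])-90,ang(t[1],t[2]),'ctr',(t[0]+t[2])/2)
s=g([(474,265),(497,382)],.024);print('stop',s.round(4).tolist(),ang(s[0],s[1]),np.linalg.norm(s[1]-s[0]))
fe=g([(340,417),(497,382)],.024);print('fence',fe.round(4).tolist(),ang(fe[0],fe[1])-90)
bl=g([(728,143),(720,243)],.034);print('block',bl.round(4).tolist(),np.linalg.norm(bl[0]-bl[1]),ang(bl[0],bl[1]))
yaw=np.radians((ang(b[0],b[1])-90+ang(s[0],s[1]))/2);X=np.array([np.cos(yaw),np.sin(yaw)]);Y=np.array([-X[1],X[0]])
o=b[:2].mean(0)+.13*X
print('yaw',yaw,np.degrees(yaw),'centre',o)
for n,P in(('tile',t),('stop',s),('fence',fe),('b',b)): print(n,np.c_[(P-o)@X,(P-o)@Y].round(4).tolist())
E
```

```text
board [[0.466, -0.1875], [0.3843, 0.1399], [0.6381, -0.1476], [0.5855, 0.1913]] 0.3374382610566222 yaw 14.002248780221649 14.339175714430317
tile [[0.5431, -0.1045], [0.4991, 0.0371], [0.5933, 0.0654]] 0.1483463139764974 0.09840707111861763 yaw 17.271689278272532 16.675507695964694 ctr [ 0.56823273 -0.01957335]
stop [[0.515, 0.0987], [0.6202, 0.1237]] 13.366825520475414 0.10813121383776406
fence [[0.6553, -0.0153], [0.6202, 0.1237]] 14.203193164996563
block [[0.4158, 0.2886], [0.4933, 0.2956]] 0.07778701158586067 5.199268600364301
yaw 0.23884022988506418 13.684537150348532 centre [0.5514761  0.00695238]
tile [[-0.0345, -0.1063], [-0.0438, 0.0417], [0.0545, 0.0469]]
stop [[-0.0138, 0.0978], [0.0944, 0.0972]]
fence [[0.0957, -0.0462], [0.0944, 0.0972]]
b [[-0.1291, -0.1687], [-0.1309, 0.1687], [0.0476, -0.1706], [0.0767, 0.1711]]
```

Request:
apply_moves:
  steps:
    - {"translation":[-0.02,0.12,0],"rotation":[0,0,0.03]}
    - {"translation":[-0.04,0.26,0],"rotation":[0,0,0.06]}
    - {"translation":[-0.06,0.4,0],"rotation":[0,0,0.1]}
    - {"translation":[-0.08,0.54,0],"rotation":[0,0,0.13]}
    - {"translation":[-0.1,0.68,0],"rotation":[0,0,0.13]}
    - {"translation":[-0.1,0.82,0],"rotation":[0,0,0.13]}
    - {"translation":[-0.1,0.94,0],"rotation":[0,0,0.13]}
    - {"translation":[-0.1,1,0],"rotation":[0,0,0.13]}
    - {"translation":[-0.1,1,0],"rotation":[0,0,0.13]}
    - {"translation":[-0.1,1,0],"rotation":[0,0,0.13]}

```text
t: 3.48
eef_pos: [0.4759, 0.2931, 0.2511]
ee_rot: [-3.141, -0.001, -3.07]
force: [-0.5, -0.9, 0.5]
width: 0.0874
gripper_force: 0.0
```

```bash
python3 - <<'E'
from h import *
import pickle
c=camera_model("wrist");f=grab_frame("wrist");pickle.dump((c,f),open('w2.pkl','wb'));print(get_state()['eef_pos'],get_state()['ee_rot'])
p=proj(c,[.451,.332,.06])[0];print(p)
x0=int(np.clip(p[0]-100,0,360));y0=int(np.clip(p[1]-75,0,270));print(x0,y0)
cv2.imwrite("pics/w2.png",cv2.resize(f[y0:y0+150,x0:x0+200],(800,600),interpolation=cv2.INTER_CUBIC))
E
```

```text
[0.47592302 0.29242935 0.2512728 ] [-3.14092460e+00 -6.30736897e-04 -3.07032653e+00]
[322.9122897  159.61876083]
222 84
```

View pics/w2.png

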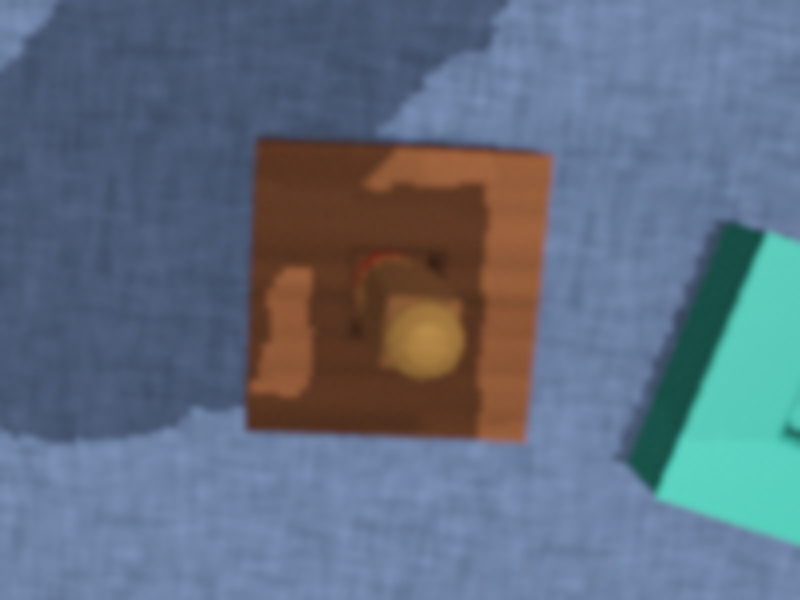

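The crop shows the block's top corners at (257,138), (551,154), (526,440) and (247,430). The brass cap's centre is at (424,341), and the shank's top edge runs from about (388,296) to (462,299).

```bash
python3 - <<'E'
from h import *
import pickle
c,f=pickle.load(open('w2.pkl','rb'))
g=lambda px,z:at(c,(np.array(px,float)+.5)/4-.5+[222,84],z)[:,:2]
b=g([(257,138),(551,154),(526,440),(247,430)],.034)
d=lambda a,q:np.degrees(np.arctan2(*(q-a)[::-1]))
print(b.round(4).tolist(),[np.linalg.norm(b[i]-b[(i+1)%4]).round(4) for i in range(4)],'ctr',b.mean(0),'yaw',d(b[0],b[1])-90,d(b[3],b[2])-90,d(b[0],b[3]),d(b[1],b[2]))
print('cap',g([(424,341)],.102))
q=g([(388,296),(462,299),(383,367)],.091);print(q.round(4).tolist(),d(q[0],q[1])-90,d(q[0],q[2]),'ctr',(q[1]+q[2])/2)
E
```

```text
[[0.4135, 0.2914], [0.4118, 0.3703], [0.4911, 0.3737], [0.4939, 0.2945]] [np.float64(0.0789), np.float64(0.0794), np.float64(0.0793), np.float64(0.0804)] ctr [0.45259691 0.33246968] yaw 1.2763268202990474 2.011668675231121 2.2176293852171076 2.4562243779208943
cap [[0.45256825 0.33174109]]
[[0.4446, 0.3238], [0.444, 0.3411], [0.4615, 0.3243]] 1.9145006618883542 1.7368410518832615 ctr [0.45275396 0.33273621]
```

Request:
apply_moves:
  steps:
    - {"translation":[-0.04,0.06,-0.04],"rotation":[0,0,-0.03]}
    - {"translation":[-0.08,0.12,-0.1],"rotation":[0,0,-0.06]}
    - {"translation":[-0.093,0.158,-0.18],"rotation":[0,0,-0.073]}
    - {"translation":[-0.093,0.158,-0.28],"rotation":[0,0,-0.073]}
    - {"translation":[-0.093,0.158,-0.38],"rotation":[0,0,-0.073]}
    - {"translation":[-0.093,0.158,-0.44],"rotation":[0,0,-0.073]}
    - {"translation":[-0.093,0.158,-0.48],"rotation":[0,0,-0.073]}
    - {"translation":[-0.093,0.158,-0.48],"rotation":[0,0,-0.073]}
    - {"translation":[-0.093,0.158,-0.48],"rotation":[0,0,-0.073]}
    - {"translation":[-0.093,0.158,-0.48],"rotation":[0,0,-0.073]}

```text
t: 4.37
eef_pos: [0.4534, 0.3329, 0.1329]
ee_rot: [3.14, 0.001, -3.109]
force: [-0.5, -0.2, -1.3]
width: 0.0877
gripper_force: 0.0
```

Request:
apply_moves:
  steps:
    - {"translation":[0,0,-0.04],"rotation":[0,0,0]}
    - {"translation":[0,0,-0.08],"rotation":[0,0,0]}
    - {"translation":[0,0,-0.13],"rotation":[0,0,0]}
    - {"translation":[0,0,-0.18],"rotation":[0,0,0]}
    - {"translation":[0,0,-0.23],"rotation":[0,0,0]}
    - {"translation":[0,0,-0.28],"rotation":[0,0,0]}
    - {"translation":[0,0,-0.32],"rotation":[0,0,0]}
    - {"translation":[0,0,-0.342],"rotation":[0,0,0]}
    - {"translation":[0,0,-0.342],"rotation":[0,0,0]}
    - {"translation":[0,0,-0.342],"rotation":[0,0,0]}

```text
t: 5.2
eef_pos: [0.4527, 0.3328, 0.0459]
ee_rot: [-3.141, -0.0, -3.108]
force: [-0.8, -0.4, 0.1]
width: 0.0875
gripper_force: 0.0
```

Request:
apply_moves:
  steps:
    - {"translation":[0,0,0],"rotation":[0,0,0]}
    - {"translation":[0,0,0],"rotation":[0,0,0]}
    - {"translation":[0,0,0],"rotation":[0,0,0]}
    - {"translation":[0,0,0],"rotation":[0,0,0]}
    - {"translation":[0,0,0],"rotation":[0,0,0]}
    - {"translation":[0,0,0],"rotation":[0,0,0]}
    - {"translation":[0,0,0],"rotation":[0,0,0]}
    - {"translation":[0,0,0],"rotation":[0,0,0]}
    - {"translation":[0,0,0],"rotation":[0,0,0]}
    - {"translation":[0,0,0],"rotation":[0,0,0]}
  jaw: 1
  newtons: 25

```text
t: 6.03
eef_pos: [0.4526, 0.3328, 0.046]
ee_rot: [-3.142, -0.0, -3.108]
force: [0.6, 0.2, 0.8]
width: 0.0265
gripper_force: 0.0
```

Request:
apply_moves:
  steps:
    - {"translation":[0,0,0],"rotation":[0,0,0]}
    - {"translation":[0,0,0],"rotation":[0,0,0]}
    - {"translation":[0,0,0],"rotation":[0,0,0]}
    - {"translation":[0,0,0],"rotation":[0,0,0]}
    - {"translation":[0,0,0],"rotation":[0,0,0]}
    - {"translation":[0,0,0],"rotation":[0,0,0]}
    - {"translation":[0,0,0],"rotation":[0,0,0]}
    - {"translation":[0,0,0],"rotation":[0,0,0]}
    - {"translation":[0,0,0],"rotation":[0,0,0]}
    - {"translation":[0,0,0],"rotation":[0,0,0]}

```text
t: 6.87
eef_pos: [0.4526, 0.3328, 0.0461]
ee_rot: [-3.142, -0.0, -3.108]
force: [0.7, -1.2, 0.7]
width: 0.0178
gripper_force: 25.0
```

Request:
apply_moves:
  steps:
    - {"translation":[0,0,0.03],"rotation":[0,0,0]}
    - {"translation":[0,0,0.07],"rotation":[0,0,0]}
    - {"translation":[0,0,0.12],"rotation":[0,0,0]}
    - {"translation":[0,0,0.17],"rotation":[0,0,0]}
    - {"translation":[0,0,0.22],"rotation":[0,0,0]}
    - {"translation":[0,0,0.27],"rotation":[0,0,0]}
    - {"translation":[0,0,0.31],"rotation":[0,0,0]}
    - {"translation":[0,0,0.32],"rotation":[0,0,0]}
    - {"translation":[0,0,0.32],"rotation":[0,0,0]}
    - {"translation":[0,0,0.32],"rotation":[0,0,0]}

```text
t: 7.7
eef_pos: [0.4524, 0.3327, 0.126]
ee_rot: [3.141, -0.0, -3.108]
force: [-0.0, -0.2, -0.1]
width: 0.0178
gripper_force: 25.0
```

Request:
apply_moves:
  steps:
    - {"translation":[0.01,-0.06,0],"rotation":[0,0,0]}
    - {"translation":[0.02,-0.14,0],"rotation":[0,0,0]}
    - {"translation":[0.03,-0.24,0],"rotation":[0,0,0]}
    - {"translation":[0.04,-0.34,0],"rotation":[0,0,0]}
    - {"translation":[0.05,-0.44,0],"rotation":[0,0,0]}
    - {"translation":[0.06,-0.54,0],"rotation":[0,0,0]}
    - {"translation":[0.07,-0.64,0],"rotation":[0,0,0]}
    - {"translation":[0.08,-0.74,0],"rotation":[0,0,0]}
    - {"translation":[0.09,-0.84,0],"rotation":[0,0,0]}
    - {"translation":[0.1,-0.94,0],"rotation":[0,0,0]}
  newtons: 50

```text
t: 8.53
eef_pos: [0.4769, 0.0959, 0.1253]
ee_rot: [-3.141, -0.001, -3.108]
force: [-0.4, 0.2, -0.7]
width: 0.0183
gripper_force: 50.0
```

Request:
apply_moves:
  steps:
    - {"translation":[0.02,-0.1,0],"rotation":[0,0,0]}
    - {"translation":[0.04,-0.2,0],"rotation":[0,0,0]}
    - {"translation":[0.06,-0.3,0],"rotation":[0,0,0]}
    - {"translation":[0.08,-0.4,0],"rotation":[0,0,0]}
    - {"translation":[0.08,-0.48,0],"rotation":[0,0,0]}
    - {"translation":[0.08,-0.53,0],"rotation":[0,0,0]}
    - {"translation":[0.08,-0.55,0],"rotation":[0,0,0]}
    - {"translation":[0.08,-0.55,0],"rotation":[0,0,0]}
    - {"translation":[0.08,-0.55,0],"rotation":[0,0,0]}
    - {"translation":[0.08,-0.55,0],"rotation":[0,0,0]}

```text
t: 9.37
eef_pos: [0.4975, -0.0392, 0.1259]
ee_rot: [3.142, -0.0, -3.108]
force: [0.2, 0.3, -1.0]
width: 0.0174
gripper_force: 50.0
```

Request:
apply_moves:
  steps:
    - {"translation":[0,0,-0.04],"rotation":[0,0,0]}
    - {"translation":[0,0,-0.08],"rotation":[0,0,0]}
    - {"translation":[0,0,-0.12],"rotation":[0,0,0]}
    - {"translation":[0,0,-0.16],"rotation":[0,0,0]}
    - {"translation":[0,0,-0.2],"rotation":[0,0,0]}
    - {"translation":[0,0,-0.23],"rotation":[0,0,0]}
    - {"translation":[0,0,-0.26],"rotation":[0,0,0]}
    - {"translation":[0,0,-0.28],"rotation":[0,0,0]}
    - {"translation":[0,0,-0.282],"rotation":[0,0,0]}
    - {"translation":[0,0,-0.282],"rotation":[0,0,0]}

```text
t: 10.2
eef_pos: [0.4976, -0.0397, 0.0553]
ee_rot: [-3.141, -0.001, -3.108]
force: [-1.0, -0.0, 0.1]
width: 0.0179
gripper_force: 50.0
```

```bash
python3 - <<'E'
from h import *
import pickle
c=camera_model("wrist");f=grab_frame("wrist");pickle.dump((c,f),open('w3.pkl','wb'))
cv2.imwrite("pics/w3.png",cv2.resize(f,(800,600),interpolation=cv2.INTER_CUBIC))
E
```

```text
(no output)
```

View pics/w3.png

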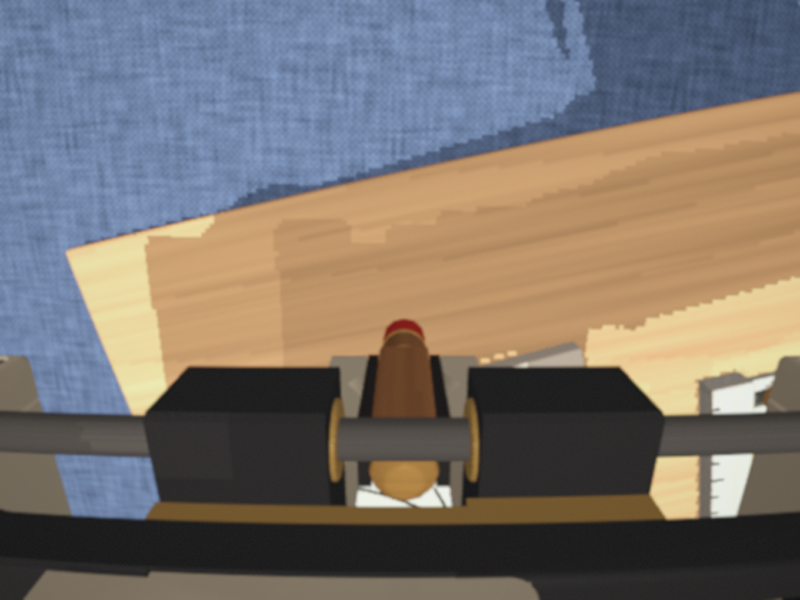

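Request:
apply_moves:
  steps:
    - {"translation":[0.01,0.0025,0],"rotation":[0,0,0]}
    - {"translation":[0.02,0.005,0],"rotation":[0,0,0]}
    - {"translation":[0.028,0.007,0],"rotation":[0,0,0]}
    - {"translation":[0.035,0.0088,0],"rotation":[0,0,0]}
    - {"translation":[0.042,0.0105,0],"rotation":[0,0,0]}
    - {"translation":[0.049,0.0122,0],"rotation":[0,0,0]}
    - {"translation":[0.056,0.014,0],"rotation":[0,0,0]}
    - {"translation":[0.063,0.0157,0],"rotation":[0,0,0]}
    - {"translation":[0.07,0.0175,0],"rotation":[0,0,0]}
    - {"translation":[0.077,0.0192,0],"rotation":[0,0,0]}

```text
t: 11.08
eef_pos: [0.5168, -0.0349, 0.0555]
ee_rot: [-3.142, -0.0, -3.108]
force: [-1.1, -0.8, -1.1]
width: 0.0176
gripper_force: 50.0
```

Request:
apply_moves:
  steps:
    - {"translation":[0.0078,0.002,0],"rotation":[0,0,0]}
    - {"translation":[0.0156,0.004,0],"rotation":[0,0,0]}
    - {"translation":[0.0234,0.006,0],"rotation":[0,0,0]}
    - {"translation":[0.0312,0.008,0],"rotation":[0,0,0]}
    - {"translation":[0.039,0.0098,0],"rotation":[0,0,0]}
    - {"translation":[0.0468,0.0117,0],"rotation":[0,0,0]}
    - {"translation":[0.0546,0.0137,0],"rotation":[0,0,0]}
    - {"translation":[0.0624,0.0156,0],"rotation":[0,0,0]}
    - {"translation":[0.07,0.0175,0],"rotation":[0,0,0]}
    - {"translation":[0.07,0.0175,0],"rotation":[0,0,0]}

```text
t: 11.92
eef_pos: [0.5349, -0.0304, 0.0556]
ee_rot: [3.142, 0.0, -3.108]
force: [0.5, 0.4, 0.5]
width: 0.0177
gripper_force: 50.0
```

Request:
apply_moves:
  steps:
    - {"translation":[0.003,0.0008,0],"rotation":[0,0,0]}
    - {"translation":[0.006,0.0015,0],"rotation":[0,0,0]}
    - {"translation":[0.009,0.0023,0],"rotation":[0,0,0]}
    - {"translation":[0.012,0.003,0],"rotation":[0,0,0]}
    - {"translation":[0.015,0.0038,0],"rotation":[0,0,0]}
    - {"translation":[0.018,0.0045,0],"rotation":[0,0,0]}
    - {"translation":[0.021,0.0053,0],"rotation":[0,0,0]}
    - {"translation":[0.024,0.006,0],"rotation":[0,0,0]}
    - {"translation":[0.027,0.0068,0],"rotation":[0,0,0]}
    - {"translation":[0.03,0.0075,0],"rotation":[0,0,0]}

```text
t: 12.75
eef_pos: [0.542, -0.0286, 0.0556]
ee_rot: [-3.142, 0.0, -3.108]
force: [-0.8, 0.2, -1.0]
width: 0.0176
gripper_force: 50.0
```

```bash
cat > look.py <<'E'
from h import *
import sys
F=[];P=[]
for i in range(5):
    f=grab_frame("scene"); s=get_state(); F.append(s['force']);P.append(s['eef_pos'])
X=np.array([.9707,.2402]);Y=np.array([-.2402,.9707]);m=np.mean(F,0)
print('F board x,y,z',(m[:2]@X).round(2),(m[:2]@Y).round(2),m[2].round(2),'std',np.std(F,0).round(2),'pos',np.mean(P,0).round(4),'t',s['t'])
if len(sys.argv)>1:
    c=camera_model("scene")
    q=proj(c,[[.36,-.2,0],[.75,-.1,0],[.62,.22,0],[.36,.17,0],[.5,0,.05]]);x0,y0=q.min(0).astype(int)-5;x1,y1=q.max(0).astype(int)+5
    x0=max(x0,0);y0=max(y0,0);f=f[y0:y1,x0:x1];z=min(800/f.shape[1],600/f.shape[0]);print('crop',x0,y0,z)
    cv2.imwrite(f"pics/{sys.argv[1]}.png",cv2.resize(f,None,fx=z,fy=z,interpolation=cv2.INTER_CUBIC)[:600,:800])
E
python3 look.py s1
```

```text
F board x,y,z -0.51 -0.38 -0.5 std [0.7  0.35 0.63] pos [ 0.5421 -0.0286  0.0556] t 13.0
crop 159 169 3.827751196172249
```

View pics/s1.png

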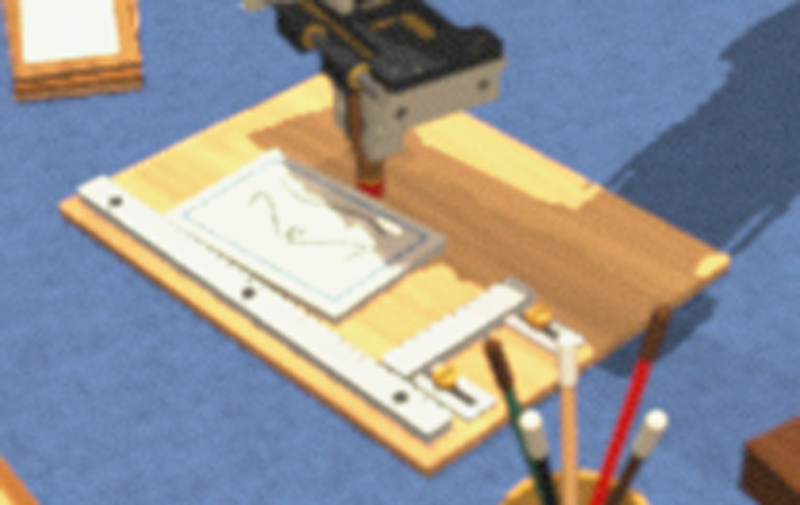

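The tile has moved and its far-right end (about (172,213)) is nearly at the fence, while the near corner (338,318) still has a gap. I'll keep pushing slowly.

Request:
apply_moves:
  steps:
    - {"translation":[0.002,0.0005,0],"rotation":[0,0,0]}
    - {"translation":[0.004,0.001,0],"rotation":[0,0,0]}
    - {"translation":[0.006,0.0015,0],"rotation":[0,0,0]}
    - {"translation":[0.008,0.002,0],"rotation":[0,0,0]}
    - {"translation":[0.01,0.0025,0],"rotation":[0,0,0]}
    - {"translation":[0.012,0.003,0],"rotation":[0,0,0]}
    - {"translation":[0.014,0.0035,0],"rotation":[0,0,0]}
    - {"translation":[0.016,0.004,0],"rotation":[0,0,0]}
    - {"translation":[0.016,0.004,0],"rotation":[0,0,0]}
    - {"translation":[0.016,0.004,0],"rotation":[0,0,0]}

```text
t: 13.83
eef_pos: [0.546, -0.0276, 0.0556]
ee_rot: [3.142, 0.0, -3.108]
force: [-1.5, -0.1, -2.2]
width: 0.0179
gripper_force: 50.0
```

```bash
python3 look.py
```

```text
F board x,y,z -0.85 -0.08 -1.07 std [0.55 0.32 0.31] pos [ 0.546  -0.0276  0.0556] t 14.0833
```

Request:
apply_moves:
  steps:
    - {"translation":[0.002,0.0005,0],"rotation":[0,0,0]}
    - {"translation":[0.004,0.001,0],"rotation":[0,0,0]}
    - {"translation":[0.006,0.0015,0],"rotation":[0,0,0]}
    - {"translation":[0.008,0.002,0],"rotation":[0,0,0]}
    - {"translation":[0.01,0.0025,0],"rotation":[0,0,0]}
    - {"translation":[0.012,0.003,0],"rotation":[0,0,0]}
    - {"translation":[0.012,0.003,0],"rotation":[0,0,0]}
    - {"translation":[0.012,0.003,0],"rotation":[0,0,0]}
    - {"translation":[0.012,0.003,0],"rotation":[0,0,0]}
    - {"translation":[0.012,0.003,0],"rotation":[0,0,0]}

```text
t: 14.92
eef_pos: [0.5488, -0.0269, 0.0555]
ee_rot: [-3.142, -0.0, -3.108]
force: [-1.7, 0.5, -0.4]
width: 0.0175
gripper_force: 50.0
```

```bash
python3 look.py
```

```text
F board x,y,z -2.07 -0.01 -0.65 std [0.24 0.29 0.32] pos [ 0.5488 -0.0269  0.0555] t 15.1667
```

Request:
apply_moves:
  steps:
    - {"translation":[0.001,0.0002,0],"rotation":[0,0,0]}
    - {"translation":[0.002,0.0005,0],"rotation":[0,0,0]}
    - {"translation":[0.003,0.0008,0],"rotation":[0,0,0]}
    - {"translation":[0.004,0.001,0],"rotation":[0,0,0]}
    - {"translation":[0.005,0.0012,0],"rotation":[0,0,0]}
    - {"translation":[0.006,0.0015,0],"rotation":[0,0,0]}
    - {"translation":[0.006,0.0015,0],"rotation":[0,0,0]}
    - {"translation":[0.006,0.0015,0],"rotation":[0,0,0]}
    - {"translation":[0.006,0.0015,0],"rotation":[0,0,0]}
    - {"translation":[0.006,0.0015,0],"rotation":[0,0,0]}

```text
t: 16.0
eef_pos: [0.5491, -0.0269, 0.0552]
ee_rot: [-3.141, -0.002, -3.109]
force: [-5.7, -1.8, 1.4]
width: 0.018
gripper_force: 50.0
```

```bash
python3 look.py s2
```

```text
F board x,y,z -5.78 0.09 1.64 std [0.18 0.58 0.37] pos [ 0.5491 -0.0269  0.0552] t 16.25
crop 159 169 3.827751196172249
```

View pics/s2.png

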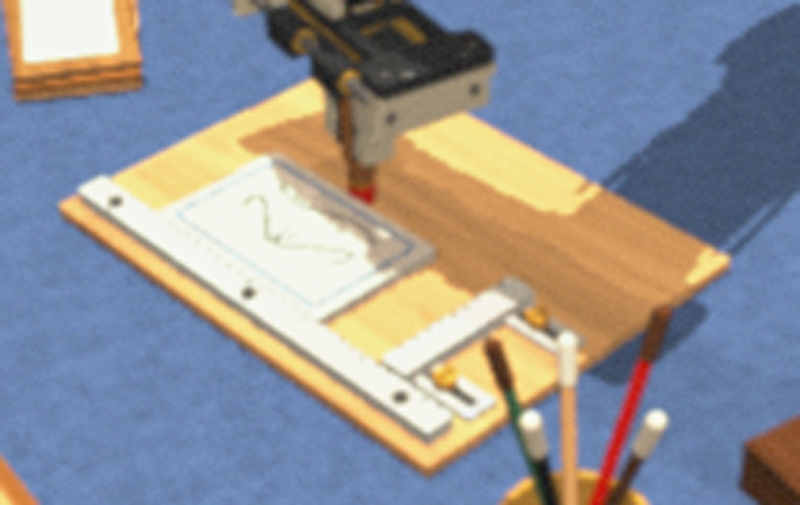

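The tile's long edge is now flush along the fence at 5.8 N. Next I go round to its −y end.

Request:
apply_moves:
  steps:
    - {"translation":[-0.016,-0.004,0],"rotation":[0,0,0]}
    - {"translation":[-0.036,-0.009,0],"rotation":[0,0,0]}
    - {"translation":[-0.058,-0.0144,0],"rotation":[0,0,0]}
    - {"translation":[-0.058,-0.0144,0],"rotation":[0,0,0]}
    - {"translation":[-0.04,-0.09,0],"rotation":[0,0,0]}
    - {"translation":[-0.022,-0.166,0],"rotation":[0,0,0]}
    - {"translation":[-0.002,-0.242,0],"rotation":[0,0,0]}
    - {"translation":[0.018,-0.318,0],"rotation":[0,0,0]}
    - {"translation":[0.036,-0.395,0],"rotation":[0,0,0]}
    - {"translation":[0.036,-0.395,0],"rotation":[0,0,0]}

```text
t: 17.08
eef_pos: [0.5605, -0.1276, 0.0558]
ee_rot: [-3.141, 0.001, -3.11]
force: [0.6, 0.5, -0.5]
width: 0.0181
gripper_force: 50.0
```

Request:
apply_moves:
  steps:
    - {"translation":[0.03,0.007,0],"rotation":[0,0,0]}
    - {"translation":[0.08,0.02,0],"rotation":[0,0,0]}
    - {"translation":[0.13,0.032,0],"rotation":[0,0,0]}
    - {"translation":[0.18,0.044,0],"rotation":[0,0,0]}
    - {"translation":[0.23,0.057,0],"rotation":[0,0,0]}
    - {"translation":[0.265,0.066,0],"rotation":[0,0,0]}
    - {"translation":[0.287,0.071,0],"rotation":[0,0,0]}
    - {"translation":[0.287,0.071,0],"rotation":[0,0,0]}
    - {"translation":[0.287,0.071,0],"rotation":[0,0,0]}
    - {"translation":[0.287,0.071,0],"rotation":[0,0,0]}

```text
t: 17.92
eef_pos: [0.6305, -0.1074, 0.0554]
ee_rot: [3.141, -0.001, -3.108]
force: [1.1, -0.3, -0.0]
width: 0.018
gripper_force: 50.0
```

```bash
python3 look.py s3
```

```text
F board x,y,z 0.03 -0.45 -0.96 std [0.28 0.46 0.2 ] pos [ 0.6307 -0.1076  0.0557] t 18.1667
crop 159 169 3.827751196172249
```

View pics/s3.png

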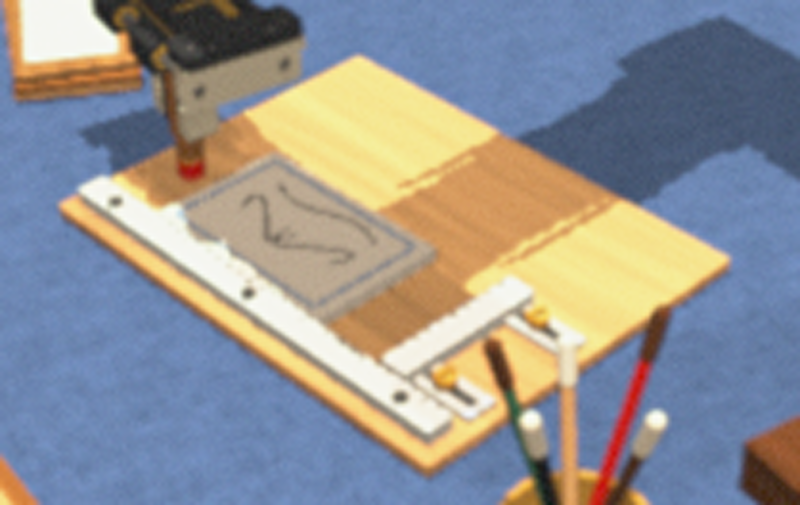

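Request:
apply_moves:
  steps:
    - {"translation":[-0.004,0.016,0],"rotation":[0,0,0]}
    - {"translation":[-0.008,0.032,0],"rotation":[0,0,0]}
    - {"translation":[-0.01,0.04,0],"rotation":[0,0,0]}
    - {"translation":[-0.012,0.048,0],"rotation":[0,0,0]}
    - {"translation":[-0.014,0.056,0],"rotation":[0,0,0]}
    - {"translation":[-0.016,0.064,0],"rotation":[0,0,0]}
    - {"translation":[-0.018,0.072,0],"rotation":[0,0,0]}
    - {"translation":[-0.02,0.081,0],"rotation":[0,0,0]}
    - {"translation":[-0.0223,0.09,0],"rotation":[0,0,0]}
    - {"translation":[-0.025,0.101,0],"rotation":[0,0,0]}

```text
t: 19.0
eef_pos: [0.6249, -0.0821, 0.0556]
ee_rot: [-3.142, 0.0, -3.108]
force: [1.1, -1.6, -0.8]
width: 0.0181
gripper_force: 50.0
```

Request:
apply_moves:
  steps:
    - {"translation":[-0.0024,0.0097,0],"rotation":[0,0,0]}
    - {"translation":[-0.0048,0.0194,0],"rotation":[0,0,0]}
    - {"translation":[-0.0072,0.029,0],"rotation":[0,0,0]}
    - {"translation":[-0.0096,0.0388,0],"rotation":[0,0,0]}
    - {"translation":[-0.012,0.0485,0],"rotation":[0,0,0]}
    - {"translation":[-0.0144,0.058,0],"rotation":[0,0,0]}
    - {"translation":[-0.0168,0.068,0],"rotation":[0,0,0]}
    - {"translation":[-0.0192,0.0776,0],"rotation":[0,0,0]}
    - {"translation":[-0.0216,0.087,0],"rotation":[0,0,0]}
    - {"translation":[-0.024,0.097,0],"rotation":[0,0,0]}

```text
t: 19.83
eef_pos: [0.6188, -0.0578, 0.0556]
ee_rot: [3.142, -0.0, -3.108]
force: [0.2, -1.4, -1.0]
width: 0.0176
gripper_force: 50.0
```

```bash
python3 look.py
```

```text
F board x,y,z -0.11 -0.37 -0.6 std [0.44 0.69 0.22] pos [ 0.6188 -0.0576  0.0555] t 20.0833
```

Request:
apply_moves:
  steps:
    - {"translation":[-0.0012,0.0047,0],"rotation":[0,0,0]}
    - {"translation":[-0.0023,0.0093,0],"rotation":[0,0,0]}
    - {"translation":[-0.0035,0.014,0],"rotation":[0,0,0]}
    - {"translation":[-0.0046,0.0186,0],"rotation":[0,0,0]}
    - {"translation":[-0.0058,0.0233,0],"rotation":[0,0,0]}
    - {"translation":[-0.0069,0.028,0],"rotation":[0,0,0]}
    - {"translation":[-0.008,0.0326,0],"rotation":[0,0,0]}
    - {"translation":[-0.0092,0.0372,0],"rotation":[0,0,0]}
    - {"translation":[-0.0104,0.042,0],"rotation":[0,0,0]}
    - {"translation":[-0.0115,0.0466,0],"rotation":[0,0,0]}

```text
t: 20.92
eef_pos: [0.616, -0.0462, 0.0556]
ee_rot: [3.142, 0.0, -3.108]
force: [-0.4, -1.0, -1.0]
width: 0.0176
gripper_force: 50.0
```

```bash
python3 look.py
```

```text
F board x,y,z 0.13 0.46 -0.45 std [0.32 0.49 0.72] pos [ 0.616  -0.0462  0.0556] t 21.1667
```

Request:
apply_moves:
  steps:
    - {"translation":[-0.0005,0.002,0],"rotation":[0,0,0]}
    - {"translation":[-0.001,0.004,0],"rotation":[0,0,0]}
    - {"translation":[-0.0015,0.006,0],"rotation":[0,0,0]}
    - {"translation":[-0.002,0.008,0],"rotation":[0,0,0]}
    - {"translation":[-0.0025,0.01,0],"rotation":[0,0,0]}
    - {"translation":[-0.003,0.012,0],"rotation":[0,0,0]}
    - {"translation":[-0.0035,0.014,0],"rotation":[0,0,0]}
    - {"translation":[-0.0035,0.014,0],"rotation":[0,0,0]}
    - {"translation":[-0.0035,0.014,0],"rotation":[0,0,0]}
    - {"translation":[-0.0035,0.014,0],"rotation":[0,0,0]}

```text
t: 22.0
eef_pos: [0.6151, -0.0428, 0.0555]
ee_rot: [3.142, -0.0, -3.108]
force: [0.2, 0.5, -0.3]
width: 0.0175
gripper_force: 50.0
```

```bash
python3 look.py
```

```text
F board x,y,z -0.3 -0.11 -0.34 std [0.32 0.47 0.61] pos [ 0.6151 -0.0428  0.0556] t 22.25
```

Request:
apply_moves:
  steps:
    - {"translation":[-0.0003,0.0012,0],"rotation":[0,0,0]}
    - {"translation":[-0.0006,0.0024,0],"rotation":[0,0,0]}
    - {"translation":[-0.0009,0.0036,0],"rotation":[0,0,0]}
    - {"translation":[-0.0012,0.0048,0],"rotation":[0,0,0]}
    - {"translation":[-0.0015,0.006,0],"rotation":[0,0,0]}
    - {"translation":[-0.0018,0.007,0],"rotation":[0,0,0]}
    - {"translation":[-0.0018,0.007,0],"rotation":[0,0,0]}
    - {"translation":[-0.0018,0.007,0],"rotation":[0,0,0]}
    - {"translation":[-0.0018,0.007,0],"rotation":[0,0,0]}
    - {"translation":[-0.0018,0.007,0],"rotation":[0,0,0]}

```text
t: 23.08
eef_pos: [0.6146, -0.0411, 0.0555]
ee_rot: [3.142, -0.0, -3.108]
force: [0.2, -0.1, -0.2]
width: 0.0178
gripper_force: 50.0
```

```bash
python3 look.py s4
```

```text
F board x,y,z 0.24 -0.23 -0.63 std [0.64 0.27 0.28] pos [ 0.6147 -0.0411  0.0556] t 23.3333
crop 159 169 3.827751196172249
```

View pics/s4.png

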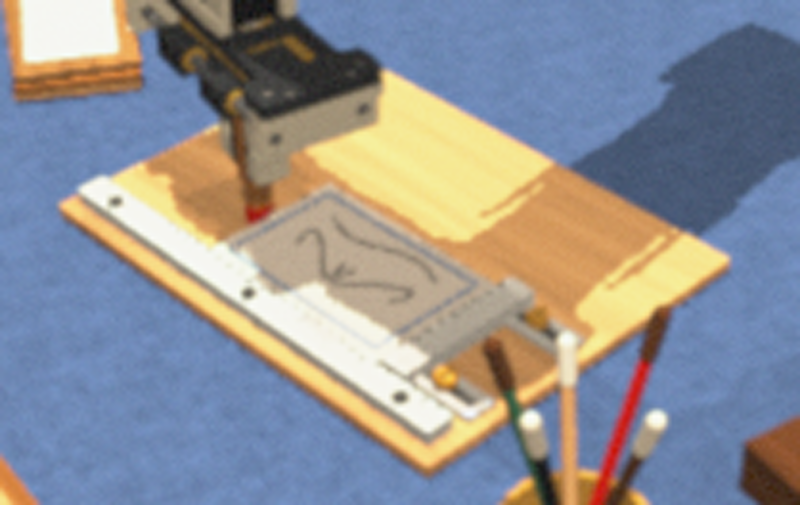

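The tile now sits almost against the stop and still runs along the fence. The final approach follows in small steps.

Request:
apply_moves:
  steps:
    - {"translation":[-0.0003,0.0012,0],"rotation":[0,0,0]}
    - {"translation":[-0.0006,0.0024,0],"rotation":[0,0,0]}
    - {"translation":[-0.0009,0.0036,0],"rotation":[0,0,0]}
    - {"translation":[-0.0012,0.0048,0],"rotation":[0,0,0]}
    - {"translation":[-0.0015,0.006,0],"rotation":[0,0,0]}
    - {"translation":[-0.0015,0.006,0],"rotation":[0,0,0]}
    - {"translation":[-0.0015,0.006,0],"rotation":[0,0,0]}
    - {"translation":[-0.0015,0.006,0],"rotation":[0,0,0]}
    - {"translation":[-0.0015,0.006,0],"rotation":[0,0,0]}
    - {"translation":[-0.0015,0.006,0],"rotation":[0,0,0]}

```text
t: 24.17
eef_pos: [0.6142, -0.0402, 0.0556]
ee_rot: [-3.141, -0.0, -3.108]
force: [1.1, -5.3, -1.0]
width: 0.0177
gripper_force: 50.0
```

```bash
python3 look.py
```

```text
F board x,y,z -0.6 -5.19 -1.34 std [0.53 0.56 0.65] pos [ 0.6142 -0.0402  0.0556] t 24.4167
```

Request:
apply_moves:
  steps:
    - {"translation":[0.003,-0.012,0],"rotation":[0,0,0]}
    - {"translation":[0.008,-0.032,0],"rotation":[0,0,0]}
    - {"translation":[0.0125,-0.0505,0],"rotation":[0,0,0]}
    - {"translation":[0.0125,-0.0505,0],"rotation":[0,0,0]}
    - {"translation":[-0.05,-0.066,0],"rotation":[0,0,0]}
    - {"translation":[-0.112,-0.081,0],"rotation":[0,0,0]}
    - {"translation":[-0.174,-0.096,0],"rotation":[0,0,0]}
    - {"translation":[-0.236,-0.111,0],"rotation":[0,0,0]}
    - {"translation":[-0.294,-0.126,0],"rotation":[0,0,0]}
    - {"translation":[-0.294,-0.126,0],"rotation":[0,0,0]}

```text
t: 25.25
eef_pos: [0.5379, -0.0717, 0.0555]
ee_rot: [3.141, -0.002, -3.109]
force: [-1.1, 0.9, -1.0]
width: 0.018
gripper_force: 50.0
```

Request:
apply_moves:
  steps:
    - {"translation":[-0.013,0.052,0],"rotation":[0,0,0]}
    - {"translation":[-0.03,0.12,0],"rotation":[0,0,0]}
    - {"translation":[-0.05,0.2,0],"rotation":[0,0,0]}
    - {"translation":[-0.07,0.28,0],"rotation":[0,0,0]}
    - {"translation":[-0.085,0.34,0],"rotation":[0,0,0]}
    - {"translation":[-0.094,0.376,0],"rotation":[0,0,0]}
    - {"translation":[-0.094,0.376,0],"rotation":[0,0,0]}
    - {"translation":[-0.094,0.376,0],"rotation":[0,0,0]}
    - {"translation":[-0.094,0.376,0],"rotation":[0,0,0]}
    - {"translation":[-0.094,0.376,0],"rotation":[0,0,0]}

```text
t: 26.08
eef_pos: [0.5175, 0.0224, 0.0555]
ee_rot: [-3.142, -0.0, -3.109]
force: [0.5, -0.2, -0.7]
width: 0.0181
gripper_force: 50.0
```

Request:
apply_moves:
  steps:
    - {"translation":[0.01,0.0025,0],"rotation":[0,0,0]}
    - {"translation":[0.02,0.005,0],"rotation":[0,0,0]}
    - {"translation":[0.029,0.0072,0],"rotation":[0,0,0]}
    - {"translation":[0.037,0.0092,0],"rotation":[0,0,0]}
    - {"translation":[0.044,0.011,0],"rotation":[0,0,0]}
    - {"translation":[0.05,0.0124,0],"rotation":[0,0,0]}
    - {"translation":[0.055,0.0136,0],"rotation":[0,0,0]}
    - {"translation":[0.06,0.0148,0],"rotation":[0,0,0]}
    - {"translation":[0.064,0.0158,0],"rotation":[0,0,0]}
    - {"translation":[0.066,0.0163,0],"rotation":[0,0,0]}

```text
t: 26.92
eef_pos: [0.534, 0.0271, 0.0556]
ee_rot: [3.142, 0.0, -3.108]
force: [0.5, -0.3, -1.0]
width: 0.0179
gripper_force: 50.0
```

```bash
python3 look.py; python3 -c "
from h import *
p=get_state()['eef_pos'][:2]-[.5515,.007];print(p@[.9707,.2402],p@[-.2402,.9707])"
```

```text
F board x,y,z 0.08 -0.22 -0.49 std [0.28 0.37 0.32] pos [0.5338 0.027  0.0556] t 27.1667
-0.012471590255075143 0.023660555586499994
```

Request:
apply_moves:
  steps:
    - {"translation":[0.0012,0.0003,0],"rotation":[0,0,0]}
    - {"translation":[0.0024,0.0006,0],"rotation":[0,0,0]}
    - {"translation":[0.0036,0.0009,0],"rotation":[0,0,0]}
    - {"translation":[0.0048,0.0012,0],"rotation":[0,0,0]}
    - {"translation":[0.006,0.0015,0],"rotation":[0,0,0]}
    - {"translation":[0.007,0.0018,0],"rotation":[0,0,0]}
    - {"translation":[0.008,0.002,0],"rotation":[0,0,0]}
    - {"translation":[0.008,0.002,0],"rotation":[0,0,0]}
    - {"translation":[0.008,0.002,0],"rotation":[0,0,0]}
    - {"translation":[0.008,0.002,0],"rotation":[0,0,0]}

```text
t: 28.0
eef_pos: [0.5353, 0.0273, 0.0554]
ee_rot: [-3.141, -0.001, -3.108]
force: [-3.3, 0.1, -0.1]
width: 0.0177
gripper_force: 50.0
```

```bash
python3 look.py
```

```text
F board x,y,z -3.16 -0.36 -0.06 std [0.51 0.37 0.22] pos [0.5354 0.0273 0.0554] t 28.25
```

Another 0.6 mm to bring it to the seating force.

Request:
apply_moves:
  steps:
    - {"translation":[0.0005,0.0001,0],"rotation":[0,0,0]}
    - {"translation":[0.001,0.0002,0],"rotation":[0,0,0]}
    - {"translation":[0.0015,0.0004,0],"rotation":[0,0,0]}
    - {"translation":[0.002,0.0005,0],"rotation":[0,0,0]}
    - {"translation":[0.0025,0.0006,0],"rotation":[0,0,0]}
    - {"translation":[0.0025,0.0006,0],"rotation":[0,0,0]}
    - {"translation":[0.0025,0.0006,0],"rotation":[0,0,0]}
    - {"translation":[0.0025,0.0006,0],"rotation":[0,0,0]}
    - {"translation":[0.0025,0.0006,0],"rotation":[0,0,0]}
    - {"translation":[0.0025,0.0006,0],"rotation":[0,0,0]}

```text
t: 29.08
eef_pos: [0.5355, 0.0273, 0.0553]
ee_rot: [-3.141, -0.002, -3.109]
force: [-5.0, -1.2, 0.6]
width: 0.0179
gripper_force: 50.0
```

```bash
python3 look.py s5
```

```text
F board x,y,z -5.68 0.43 1.12 std [0.37 0.66 0.47] pos [0.5355 0.0273 0.0553] t 29.3333
crop 159 169 3.827751196172249
```

View pics/s5.png

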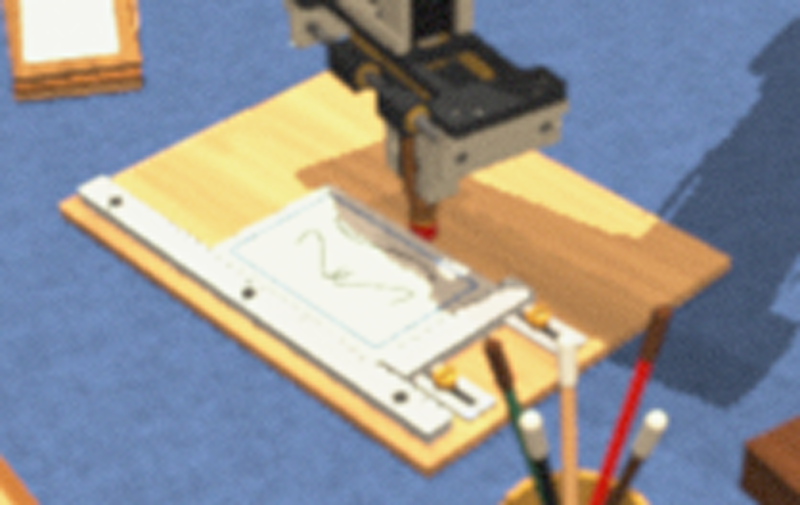

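The tile appears flush at the fence with no visible gap at the stop. I'll press the −y end once more to confirm the stop contact.

Request:
apply_moves:
  steps:
    - {"translation":[-0.012,-0.003,0],"rotation":[0,0,0]}
    - {"translation":[-0.045,-0.011,0],"rotation":[0,0,0]}
    - {"translation":[-0.0765,-0.019,0],"rotation":[0,0,0]}
    - {"translation":[-0.0765,-0.019,0],"rotation":[0,0,0]}
    - {"translation":[-0.057,-0.095,0],"rotation":[0,0,0]}
    - {"translation":[-0.038,-0.171,0],"rotation":[0,0,0]}
    - {"translation":[-0.019,-0.247,0],"rotation":[0,0,0]}
    - {"translation":[0,-0.323,0],"rotation":[0,0,0]}
    - {"translation":[0.0175,-0.395,0],"rotation":[0,0,0]}
    - {"translation":[0.0175,-0.395,0],"rotation":[0,0,0]}

```text
t: 30.17
eef_pos: [0.5417, -0.0732, 0.0558]
ee_rot: [-3.141, 0.001, -3.11]
force: [-0.5, 0.3, -0.6]
width: 0.0181
gripper_force: 50.0
```

Request:
apply_moves:
  steps:
    - {"translation":[0.03,0.007,0],"rotation":[0,0,0]}
    - {"translation":[0.09,0.022,0],"rotation":[0,0,0]}
    - {"translation":[0.15,0.037,0],"rotation":[0,0,0]}
    - {"translation":[0.21,0.052,0],"rotation":[0,0,0]}
    - {"translation":[0.26,0.064,0],"rotation":[0,0,0]}
    - {"translation":[0.3065,0.0755,0],"rotation":[0,0,0]}
    - {"translation":[0.3065,0.0755,0],"rotation":[0,0,0]}
    - {"translation":[0.3065,0.0755,0],"rotation":[0,0,0]}
    - {"translation":[0.3065,0.0755,0],"rotation":[0,0,0]}
    - {"translation":[0.3065,0.0755,0],"rotation":[0,0,0]}

```text
t: 31.0
eef_pos: [0.6169, -0.052, 0.0556]
ee_rot: [3.142, -0.0, -3.108]
force: [-0.3, 0.0, -1.2]
width: 0.018
gripper_force: 50.0
```

Request:
apply_moves:
  steps:
    - {"translation":[-0.0012,0.005,0],"rotation":[0,0,0]}
    - {"translation":[-0.0025,0.01,0],"rotation":[0,0,0]}
    - {"translation":[-0.0037,0.015,0],"rotation":[0,0,0]}
    - {"translation":[-0.005,0.02,0],"rotation":[0,0,0]}
    - {"translation":[-0.006,0.0245,0],"rotation":[0,0,0]}
    - {"translation":[-0.007,0.029,0],"rotation":[0,0,0]}
    - {"translation":[-0.008,0.0325,0],"rotation":[0,0,0]}
    - {"translation":[-0.009,0.036,0],"rotation":[0,0,0]}
    - {"translation":[-0.0096,0.0388,0],"rotation":[0,0,0]}
    - {"translation":[-0.0096,0.0388,0],"rotation":[0,0,0]}

```text
t: 31.83
eef_pos: [0.615, -0.0424, 0.0555]
ee_rot: [3.142, 0.0, -3.108]
force: [-0.3, 0.2, -0.6]
width: 0.0176
gripper_force: 50.0
```

```bash
python3 look.py; python3 -c "
from h import *
p=get_state()['eef_pos'][:2]-[.5515,.007];print(p@[.9707,.2402],p@[-.2402,.9707])"
```

```text
F board x,y,z -0.45 0.19 -0.32 std [0.42 0.7  0.66] pos [ 0.615  -0.0425  0.0556] t 32.0833
0.0497984493240802 -0.0633800150781696
```

Home was at Y ≈ −0.0609, so about 2.4 mm plus 0.5 mm of press remains.

Request:
apply_moves:
  steps:
    - {"translation":[-0.0005,0.002,0],"rotation":[0,0,0]}
    - {"translation":[-0.001,0.004,0],"rotation":[0,0,0]}
    - {"translation":[-0.0014,0.0055,0],"rotation":[0,0,0]}
    - {"translation":[-0.0017,0.007,0],"rotation":[0,0,0]}
    - {"translation":[-0.002,0.008,0],"rotation":[0,0,0]}
    - {"translation":[-0.0023,0.0092,0],"rotation":[0,0,0]}
    - {"translation":[-0.0026,0.0104,0],"rotation":[0,0,0]}
    - {"translation":[-0.0026,0.0104,0],"rotation":[0,0,0]}
    - {"translation":[-0.0026,0.0104,0],"rotation":[0,0,0]}
    - {"translation":[-0.0026,0.0104,0],"rotation":[0,0,0]}

```text
t: 32.92
eef_pos: [0.6144, -0.0402, 0.0556]
ee_rot: [-3.141, 0.0, -3.108]
force: [1.2, -3.3, -0.7]
width: 0.0179
gripper_force: 50.0
```

```bash
python3 look.py; python3 -c "
from h import *
p=get_state()['eef_pos'][:2]-[.5515,.007];print(p@[.9707,.2402],p@[-.2402,.9707])"
```

```text
F board x,y,z -0.28 -4.32 -1.73 std [0.52 0.65 0.24] pos [ 0.6144 -0.0402  0.0556] t 33.1667
0.0497773313282108 -0.06092340834884382
```

Both contacts repeat at the same positions, with 4.3 N on the stop. Now the stick goes back.

Request:
apply_moves:
  steps:
    - {"translation":[0.003,-0.012,0],"rotation":[0,0,0]}
    - {"translation":[0.008,-0.032,0],"rotation":[0,0,0]}
    - {"translation":[0.0125,-0.0525,0],"rotation":[0,0,0]}
    - {"translation":[0.0125,-0.0525,0.02],"rotation":[0,0,0]}
    - {"translation":[0.0125,-0.0525,0.08],"rotation":[0,0,0]}
    - {"translation":[0.0125,-0.0525,0.15],"rotation":[0,0,0]}
    - {"translation":[0.0125,-0.0525,0.22],"rotation":[0,0,0]}
    - {"translation":[0.0125,-0.0525,0.28],"rotation":[0,0,0]}
    - {"translation":[0.0125,-0.0525,0.3],"rotation":[0,0,0]}
    - {"translation":[0.0125,-0.0525,0.3],"rotation":[0,0,0]}

```text
t: 34.0
eef_pos: [0.6184, -0.0529, 0.1323]
ee_rot: [3.141, 0.003, -3.108]
force: [-0.2, -0.4, -1.3]
width: 0.0179
gripper_force: 50.0
```

Request:
apply_moves:
  steps:
    - {"translation":[-0.03,0.03,0],"rotation":[0,0,0]}
    - {"translation":[-0.07,0.1,0],"rotation":[0,0,0]}
    - {"translation":[-0.11,0.18,0],"rotation":[0,0,0]}
    - {"translation":[-0.15,0.26,0],"rotation":[0,0,0]}
    - {"translation":[-0.19,0.34,0],"rotation":[0,0,0]}
    - {"translation":[-0.23,0.42,0],"rotation":[0,0,0]}
    - {"translation":[-0.28,0.51,0],"rotation":[0,0,0]}
    - {"translation":[-0.33,0.6,0],"rotation":[0,0,0]}
    - {"translation":[-0.38,0.69,0],"rotation":[0,0,0]}
    - {"translation":[-0.42,0.77,0],"rotation":[0,0,0]}

```text
t: 34.83
eef_pos: [0.5103, 0.1403, 0.1293]
ee_rot: [-3.141, -0.002, -3.108]
force: [0.6, 0.1, -0.5]
width: 0.0178
gripper_force: 50.0
```

Request:
apply_moves:
  steps:
    - {"translation":[-0.04,0.08,0],"rotation":[0,0,0]}
    - {"translation":[-0.08,0.17,0],"rotation":[0,0,0]}
    - {"translation":[-0.12,0.26,0],"rotation":[0,0,0]}
    - {"translation":[-0.16,0.36,0],"rotation":[0,0,0]}
    - {"translation":[-0.19,0.46,0],"rotation":[0,0,0]}
    - {"translation":[-0.21,0.56,0],"rotation":[0,0,0]}
    - {"translation":[-0.22,0.64,0],"rotation":[0,0,0]}
    - {"translation":[-0.23,0.71,0],"rotation":[0,0,0]}
    - {"translation":[-0.24,0.77,0],"rotation":[0,0,0]}
    - {"translation":[-0.24,0.77,0],"rotation":[0,0,0]}

```text
t: 35.67
eef_pos: [0.4519, 0.3341, 0.1298]
ee_rot: [-3.141, -0.0, -3.107]
force: [0.4, 0.1, 0.3]
width: 0.0177
gripper_force: 50.0
```

```bash
python3 look.py
```

```text
F board x,y,z -0.25 -0.3 0.04 std [0.28 0.26 0.36] pos [0.4521 0.3317 0.13  ] t 35.9167
```

```bash
python3 - <<'E'
from h import *
import pickle
c0,f0=pickle.load(open('w3.pkl','rb')); f1=grab_frame("wrist")
for f in(f0,f1):
    h=cv2.cvtColor(f,cv2.COLOR_BGR2HSV); m=((h[...,0]<6)|(h[...,0]>174))&(h[...,1]>170)&(h[...,2]>60)
    m[:200]=0;m[260:]=0;m[:,:240]=0;m[:,320:]=0
    y,x=np.nonzero(m);print(len(x),x.mean().round(2),y.mean().round(2),x.min(),x.max(),y.min(),y.max())
s=get_state();T=R.from_euler('xyz',s['ee_rot']);c=camera_model("wrist")
print([proj(c,s['eef_pos']+T.apply([dx,0,.04])).round(1).tolist() for dx in(0,.009,.012)])
E
```

```text
123 282.42 228.03 270 294 224 233
175 282.41 227.83 269 296 223 235
[[[283.6, 234.7]], [[283.6, 221.0]], [[283.6, 216.4]]]
```

Request:
apply_moves:
  steps:
    - {"translation":[0.002,0.004,-0.02],"rotation":[0,0,0]}
    - {"translation":[0.002,0.004,-0.05],"rotation":[0,0,0]}
    - {"translation":[0.002,0.004,-0.09],"rotation":[0,0,0]}
    - {"translation":[0.002,0.004,-0.13],"rotation":[0,0,0]}
    - {"translation":[0.002,0.004,-0.16],"rotation":[0,0,0]}
    - {"translation":[0.002,0.004,-0.18],"rotation":[0,0,0]}
    - {"translation":[0.002,0.004,-0.19],"rotation":[0,0,0]}
    - {"translation":[0.002,0.004,-0.19],"rotation":[0,0,0]}
    - {"translation":[0.002,0.004,-0.19],"rotation":[0,0,0]}
    - {"translation":[0.002,0.004,-0.19],"rotation":[0,0,0]}

```text
t: 36.8
eef_pos: [0.4532, 0.3332, 0.0834]
ee_rot: [3.141, 0.0, -3.108]
force: [-0.5, 0.1, -0.2]
width: 0.0181
gripper_force: 50.0
```

```bash
python3 look.py
```

```text
F board x,y,z -0.12 -0.09 -0.68 std [0.37 0.41 0.57] pos [0.4532 0.3332 0.0835] t 37.05
```

Request:
apply_moves:
  steps:
    - {"translation":[-0.0024,-0.002,-0.01],"rotation":[0,0,0]}
    - {"translation":[-0.0024,-0.002,-0.028],"rotation":[0,0,0]}
    - {"translation":[-0.0024,-0.002,-0.046],"rotation":[0,0,0]}
    - {"translation":[-0.0024,-0.002,-0.064],"rotation":[0,0,0]}
    - {"translation":[-0.0024,-0.002,-0.082],"rotation":[0,0,0]}
    - {"translation":[-0.0024,-0.002,-0.1],"rotation":[0,0,0]}
    - {"translation":[-0.0024,-0.002,-0.118],"rotation":[0,0,0]}
    - {"translation":[-0.0024,-0.002,-0.134],"rotation":[0,0,0]}
    - {"translation":[-0.0024,-0.002,-0.144],"rotation":[0,0,0]}
    - {"translation":[-0.0024,-0.002,-0.146],"rotation":[0,0,0]}

```text
t: 37.88
eef_pos: [0.4524, 0.3323, 0.0461]
ee_rot: [-3.141, -0.0, -3.108]
force: [0.1, -0.4, -0.1]
width: 0.0176
gripper_force: 50.0
```

```bash
python3 look.py
```

```text
F board x,y,z 0.18 0.03 -0.68 std [0.7  0.44 0.52] pos [0.4524 0.3325 0.0466] t 38.1333
```

Down to floor height with no side load. Release, then rise.

Request:
apply_moves:
  steps:
    - {"translation":[0,0,0],"rotation":[0,0,0]}
    - {"translation":[0,0,0],"rotation":[0,0,0]}
    - {"translation":[0,0,0],"rotation":[0,0,0]}
    - {"translation":[0,0,0],"rotation":[0,0,0]}
    - {"translation":[0,0,0],"rotation":[0,0,0]}
    - {"translation":[0,0,0],"rotation":[0,0,0]}
    - {"translation":[0,0,0],"rotation":[0,0,0]}
    - {"translation":[0,0,0],"rotation":[0,0,0]}
    - {"translation":[0,0,0],"rotation":[0,0,0]}
    - {"translation":[0,0,0],"rotation":[0,0,0]}
  jaw: 0.3

```text
t: 38.97
eef_pos: [0.4524, 0.3325, 0.0466]
ee_rot: [3.142, 0.0, -3.108]
force: [0.7, 1.0, -0.1]
width: 0.0305
gripper_force: 0.0
```

Request:
apply_moves:
  steps:
    - {"translation":[0,0,0.02],"rotation":[0,0,0]}
    - {"translation":[0,0,0.06],"rotation":[0,0,0]}
    - {"translation":[0,0,0.13],"rotation":[0,0,0]}
    - {"translation":[0,0,0.22],"rotation":[0,0,0]}
    - {"translation":[0,0,0.32],"rotation":[0,0,0]}
    - {"translation":[0,0,0.42],"rotation":[0,0,0]}
    - {"translation":[0,0,0.52],"rotation":[0,0,0]}
    - {"translation":[0,0,0.6],"rotation":[0,0,0]}
    - {"translation":[0,0,0.68],"rotation":[0,0,0]}
    - {"translation":[0,0,0.72],"rotation":[0,0,0]}

```text
t: 39.8
eef_pos: [0.4532, 0.333, 0.2305]
ee_rot: [3.138, 0.003, -3.108]
force: [0.0, 0.2, 0.0]
width: 0.0306
gripper_force: 0.0
```

```bash
python3 - <<'E'
from h import *
import pickle
f=grab_frame("wrist");c=camera_model("wrist");pickle.dump((c,f),open('w5.pkl','wb'));print(get_state()['eef_pos'],get_state()['width'])
# tile squareness in the scene view: compare expected edges; cap position
h=cv2.cvtColor(f,cv2.COLOR_BGR2HSV)
p=proj(c,[[.4526,.3325,.102]])[0].astype(int);w=24
y0,x0=max(p[1]-w,0),p[0]-w;q=h[y0:p[1]+w,x0:p[0]+w]
m=(q[...,0]>14)&(q[...,0]<26)&(q[...,1]>130)&(q[...,2]>110)
n,l,st,ce=cv2.connectedComponentsWithStats(m.astype(np.uint8));i=1+st[1:,4].argmax();print(p,st[i],at(c,[ce[i]+[x0,y0]],.1))
# bright tile/stop region, scene view: profile across stop seam and fence seam
c=camera_model("scene");g=cv2.cvtColor(grab_frame("scene"),cv2.COLOR_BGR2GRAY)
o=np.array([.5515,.007]);X=np.array([.9707,.2402]);Y=np.array([-.2402,.9707])
def prof(P,d):
    r=[]
    for s in np.arange(-12,13,2)/1000:
        v=np.r_[o+(P[0]+d[0]*s)*X+(P[1]+d[1]*s)*Y,.022];r.append(int(cv2.getRectSubPix(g,(1,1),tuple(map(float,proj(c,v)[0])))[0,0]))
    print(r)
for x in(.02,.048,.08): prof((x,.098),(0,1))
for y in(-.04,.02,.08): prof((.0984,y),(1,0))
E
```

```text
[0.45357666 0.33343088 0.23128608] 0.030910160335940285
[281 194] [ 14  15  21  20 330] [[0.4530099  0.33233577 0.1       ]]
[239, 235, 235, 239, 240, 238, 234, 237, 241, 242, 242, 242, 242]
[238, 231, 231, 238, 242, 239, 236, 237, 240, 242, 242, 241, 241]
[240, 234, 233, 237, 241, 241, 239, 239, 241, 242, 242, 242, 242]
[231, 229, 236, 241, 242, 239, 234, 235, 240, 243, 243, 243, 243]
[237, 231, 232, 238, 240, 236, 237, 240, 242, 242, 242, 242, 243]
[235, 227, 231, 239, 241, 237, 233, 231, 238, 241, 241, 241, 242]
```

The stick's cap is at (0.453, 0.332), upright in the block. The seams along the fence and the stop show no wood-coloured gap.

```bash
python3 -c "
from station import *
print(job_done())"
```

```text
the job is handed in; nothing more can be done
None
```

I handed the job in at about 40 s: the tile is seated in the corner with no gap visible at either seam (last presses about 5.7 N on the fence, 4.3 N on the stop), and the stick stands released in its block; no verdict was returned.

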